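# Load a benchtop steam steriliser, seal it, set its steam regulator and lock it

### The job

Get the steriliser ready to run: gently put all the small handleless beakers into its drawer and slide the drawer fully shut, and press the sprung filler lid on top down until it snaps under its catch. Only when the drawer and the lid are both shut, turn the steam regulator knob clockwise until its black pointer line is at the long mark, and then slide the lock fork fully home over the knob. Leave the wide speckled cup where it stands.

Things in the scene. Friction and masses are not known exactly. Their poses are not given: they have to be found in the camera images.
- steriliser: a fixed benchtop steam steriliser, steel housing 240 (x) x 250 (y) x 105 mm high, at the left of the worktop; origin: centre of its underside, own x away from the robot (front = own -x), own y to its left. Drawer in the front; on top near the front edge: at the right the aluminium regulator knob with the steel lock fork just left of it, at the left the filler lid
- drawer (a joint): m: how far the drawer is pulled out towards the steriliser's own -x; 0 = fully shut, starts 0.15 to 0.165. Slides with about 1.5 N of friction and stays where it is left
- drawer_floor (a point): centre of the drawer's inner floor (moves with it; axes as the steriliser's), 20 mm above the worktop. Clear floor: x -102 to +91 mm, y -105 to +105 mm. Side and back walls reach 58 mm, the front 87 mm above the worktop. The housing's roof covers all beyond 120 mm in front of the steriliser's origin; a standing beaker passes under it with 8 mm to spare
- drawer_front (a point): middle of the steel lip pull along the top of the drawer's front (moves with it; axes as the steriliser's): 130 mm wide, its foremost face 16 mm ahead of the front, 70 to 82 mm above the worktop. Pushing it towards own +x shuts the drawer
- filler_lid (a joint): rad: opening of the filler lid; 0 = shut and flat, grows as it swings up about its far edge; starts 0.75 to 1.1. A weak spring (0.7 N at its free edge) holds it open; in the last 0.15 rad the edge must be pressed past a spring roller catch (2 to 4 N), under which it snaps and stays near 0; pressed less far it rises again to about 0.3
- lid_hinge (a point): middle of the lid's hinge line, which runs along own y, level with the lid's upper face when shut (114 mm above the worktop)
- lid_edge (a point): middle of the upper side of the lid's free edge, 60 mm from the hinge; towards own -x when shut. Lid 56 mm wide, 6 mm thick. Its catch housing stands 68 to 75 mm ahead of the hinge, 12 mm high. To shut it, push its upper (far) face from behind, forwards and down round the hinge, then press down 30 to 45 mm from the hinge
- regulator (a joint): rad: setting of the steam regulator knob, 0 to 2.62, growing clockwise seen from above; 0 = pointer to own +x (off), 1.571 = pointer at the long mark (own -y). Starts 0.1 to 0.8; friction about 0.03 N m, stays where it is left
- regulator_grip (a point): on the knob's axis, 142 mm above the worktop, 4 mm under the top of its aluminium bar grip. Bar 44 mm long, 12 mm wide, 32 mm high, on a skirt 52 mm across. This point's x axis runs along the bar to the pointer end. Keep fingertips over 120 mm above the worktop, where they clear the lock's prongs
- regulator_pointer (a point): the end of the black pointer line on top of the bar, 22 mm from the knob's axis
- long_mark (a point): the middle of the long white mark (15 mm) on the black panel, 38.5 mm from the knob's axis towards own -y, the only bar-shaped mark of the scale; the others are dots and a ring
- knob_lock (a joint): m: travel of the lock fork towards own -y; 0 = drawn back, 0.045 = fully home, its two prongs either side of the knob's bar; starts 0 to 0.006. Its 15 mm slot with flared mouth passes the 12 mm bar only when the bar lies along own y; a knob well off blocks it, one slightly off is turned true. Friction 1.2 N, stays where left
- lock_tab (a point): centre of the top of the lock's black upright thumb tab, 26 mm in x, 10 mm in y, 24 mm high (118 to 142 mm above the worktop); it is 86 mm from the knob's axis when drawn back, 41 mm when home
- beaker_1: a small plain cream stoneware beaker without a handle, 47 mm across, 62 mm tall, 100 g, walls about 4 mm, open at the top; origin at the centre of its foot, z up its axis. May be absent. Up to four alike start standing on the worktop between the drawer and the hob
- beaker_2: as beaker_1
- beaker_3: as beaker_1
- beaker_4: as beaker_1
- wide_cup: a bystander: a wide speckled stoneware cup without handle, 82 mm across, 66 mm tall, standing beyond the beakers; origin at the centre of its foot
- utensil_pot: a bystander, fixed: a brown bamboo pot 76 mm across, 148 mm tall, at the back of the worktop beyond the wide cup, with wooden spoons and a fork standing in it up to 300 mm above the worktop, leaning away from the robot; origin at the centre of its foot. Keep the hand clear of it
Not all that is in view belongs to the job. Leave any turquoise look-alike of the beaker_4 alone. Leave any green look-alike of the beaker_2 alone.

How it is judged:
On the way, in this order (a step that is already met when the one before it is completed fails the run):
1. every beaker is in the drawer, the drawer is fully shut and the filler lid is snapped shut, the regulator not yet at its mark (x of beaker_1 in the frame of drawer_floor between -0.103 and 0.092 m and y of beaker_1 in the frame of drawer_floor between -0.106 and 0.106 m and z of beaker_1 in the frame of drawer_floor between -0.01 and 0.065 m and x of beaker_2 in the frame of drawer_floor between -0.103 and 0.092 m and y of beaker_2 in the frame of drawer_floor between -0.106 and 0.106 m and z of beaker_2 in the frame of drawer_floor between -0.01 and 0.065 m and x of beaker_3 in the frame of drawer_floor between -0.103 and 0.092 m and y of beaker_3 in the frame of drawer_floor between -0.106 and 0.106 m and z of beaker_3 in the frame of drawer_floor between -0.01 and 0.065 m and x of beaker_4 in the frame of drawer_floor between -0.103 and 0.092 m and y of beaker_4 in the frame of drawer_floor between -0.106 and 0.106 m and z of beaker_4 in the frame of drawer_floor between -0.01 and 0.065 m and value of joint drawer below 0.005 m and value of joint filler_lid below 0.04 rad), for 0.2 s.
2. then the regulator's pointer is at the long mark (within 0.17 rad) (value of joint regulator between 1.4008 and 1.7408 rad), for 0.2 s.
3. then the lock fork is fully home over the knob, which still points at the mark (value of joint knob_lock above 0.041 m and value of joint regulator between 1.4508 and 1.6908 rad), for 0.2 s.
At the end, for the whole second after the job is handed in: all beakers present are inside the drawer, standing or lying, the drawer is shut to within 5 mm, the filler lid to within 0.04 rad, the regulator is within 0.12 rad of the long mark (1.571), and the lock is within 4 mm of fully home (over 0.041) (all of step 1 and all of step 3); the robot touches nothing.
It fails at once if a beaker is dropped from a height or flung (over 1.8 m/s) (linear speed of any of beaker_1, beaker_2, beaker_3, beaker_4 above 1.8 m/s).
It fails at once if the wide speckled cup is shoved over 6 cm away or knocked over (distance of wide_cup from where it was at the start of the episode above 0.06 m or angle between wide_cup's own z axis and vertical above 0.6 rad).
Of beaker_1, beaker_2, beaker_3, beaker_4 only 2 to 4 are there at a start; the rules pass over those that are not, and their reading is None.
At some moment in a run one of beaker_1, beaker_2, beaker_3, beaker_4 may be knocked a few centimetres aside while the robot is not near it.
It also fails if it takes over 210 s, if anything falls off the work surface, if the arm or the gripper's body presses on something with over 40 N, if the wrist force passes 120 N, or if a joint passes its speed limit or range.

### The arm

A 6-joint arm with a two-finger parallel gripper is mounted at the origin on a cart in front of the work surface, level with it; the furniture and walls round the work are solid. World frame = base frame: x ahead of the robot, y to its left, z up, the work surface at z = 0. Lengths are in m, angles in rad, forces in N, time in s.
With the tool pointing down it reaches from about 0.3 to 0.85 m from the base axis. Payload 4.2 kg.
Tool frame: the origin (TCP) lies midway between the tips of the shut fingers; the grasp point (between the pads) lies env.grasp_offset behind it (env.grasp_offset is the distance from the TCP to the grasp point, in m); z points along the fingers, y is the line along which they close (so a half turn about z gives the same grasp; the last joint's range is limited). The gripper opens to 91 mm and grips with 3 to 60 N. Pads are 32 mm wide; open, the fingers measure 118 mm over their backs; the gripper's body (76 mm by 178 mm) begins 60 mm behind the grasp point.
Start: joints at [-1.289, 0.32, 1.565, -0, 1.257, -0.02], TCP at [0.171, -0.549, 0.178] pointing down, gripper open.
Joint ranges: [-3.11, 3.11], [-0.84, 2.01], [0.21, 2.61], [-1.34, 4.49], [0.05, 2.63], [-2.56, 2.56]. Speed limits (rad/s): [2.57, 2.57, 3.14, 3.14, 3.14, 3.14].

### API

Orientations are given as a unit quaternion [x, y, z, w].
In Python, from station import env gives the robot as it stands.
- The arm moves only by the tool step_arm, never from a script. Its argument "rows" is text: rows parted by semicolons, each of 7 numbers parted by spaces: the turn, a rotation vector about the world's x, y, z in degrees, then the shift along the world's x, y, z in m, then the opening in per cent of the stroke, from 0 (shut) to 100 (fully open). In form: ax ay az dx dy dz gripper; .... A call has exactly 8 rows; each row shifts and turns the commanded pose from where the row before left it; what a row does not reach is not made up. A row lasts 1/8 s, in which the tool goes at most 62.5 mm and 10.7 degrees, less where a joint would pass 70% of its speed; a pose out of reach is approached as far as the arm can. A call is refused whole if a number of a shift passes 0.0625 or a number of a turn 10.7, either way. A call with a gripper value outside its range is refused whole. The fingers move at their own pace and stop on an object; "newtons" is the grip in N (left out, the last holds). Time passes only in rows, so rows that do not move let the fingers close, or fill a call up. It gives the time, the measured TCP pose, the force, the opening and the grip force at its end, in the units of the state.
- env.observe(): the state, without advancing time (a new reading comes with each control period).
- env.camera(name): name is "scene" or "side" or "wrist"; returns a dict with "color" (480x640x3 uint8, red, green, blue), "range_z" (480x640 float32, m along the optical axis (not along the pixel's ray), 0 where there is no reading), "K" (3x3 intrinsics, pixels), "camera_from_world" (4x4, takes a point from world to camera coordinates); the wrist camera has in their place "tool_from_camera" (4x4, takes a point from camera to tool coordinates, whose origin is the TCP and whose axes are the flange's). Camera axes: x right, y down, z forward; pixel columns grow to the right and rows downward; lengths in m; the calibration is good to about 2 mm. A picture is of the moment at which its call begins: read the wrist's pose just before it.
- env.finish_job(): hands the job in; it is judged then, once.
The state is a dict: "clock": time; "qpos": joint angles; "dq": joint speeds; "joint_torque": joint torques, N m; "ee_pos": TCP position; "eef_rot": TCP orientation; "contact_force": force on the tool from outside, world axes, zero at the start; "torque": the same for the moment, N m; "finger_gap": finger opening in m; "grip_force": force on a finger pad.
Only numpy, scipy, OpenCV 4.12 (cv2) and the standard library are available. Lean on these libraries where they do the work, as an engineer would, in place of code of your own. Each camera call takes 0.05 s, during which the arm holds its last target. There are 200 camera calls.

## Working session

There is one attempt and no reset: what is moved stays moved. The work goes in short steps, Python scripts to look and compute and a tool call to move; the robot and the scene stay as the last step left them, time stands still between calls to the robot, and variables do not carry over. Pictures are saved under pics/ and viewed, at most 14 in all, crops included, and the job is handed in when it is done.

Besides the shell and the picture viewer there is one more tool, called after "Request:" as name(argument=value, ...) on one line, values as JSON. step_arm: Moves the arm, as the interface text tells. Its arguments: {"type":"object","properties":{"rows":{"type":"string"},"newtons":{"type":"number"}},"required":["rows"]}

```bash
mkdir -p pics; cat > h.py <<'E'
import numpy as np, cv2
from station import env
def cloud(c):
    K=c["K"]; z=c["range_z"]; v,u=np.mgrid[0:480,0:640]
    p=np.stack([(u-K[0,2])/K[0,0]*z,(v-K[1,2])/K[1,1]*z,z],-1)
    T=np.linalg.inv(c["camera_from_world"])
    w=p@T[:3,:3].T+T[:3,3]; w[z==0]=np.nan
    return w
def ray(c,u,v,h):
    K=c["K"];T=np.linalg.inv(c["camera_from_world"])
    d=T[:3,:3]@[(u-K[0,2])/K[0,0],(v-K[1,2])/K[1,1],1]; o=T[:3,3]
    return o+d*(h-o[2])/d[2]
E
python3 - <<'E'
from h import *
print(env.observe(), env.grasp_offset)
for n in("scene","side"):
    c=env.camera(n); np.savez(n+"0.npz",**c); cv2.imwrite(f"pics/{n}0.png",c["color"][:,:,::-1])
    print(n,np.linalg.inv(c["camera_from_world"])[:3].round(3),c["K"][0,0])
E
```

```text
{'clock': 0.0, 'qpos': array([-1.28899040e+00,  3.20266310e-01,  1.56567197e+00, -6.43048452e-07,
        1.25739092e+00, -1.99998614e-02]), 'dq': array([ 0.0003567 , -0.00072016,  0.0008929 , -0.00122265, -0.00063853,
        0.00184008]), 'joint_torque': array([ 2.91189848e-03, -4.12460375e+01, -2.31972241e+01,  7.30384723e-02,
        4.57093993e-02, -1.54062764e-04]), 'ee_pos': array([ 0.17075881, -0.54846626,  0.17753777]), 'eef_rot': array([ 9.88635360e-01,  1.50330869e-01, -1.13638435e-04, -8.60804749e-04]), 'contact_force': array([0.50391218, 0.33423312, 0.53076662]), 'torque': array([0.02178473, 0.0575246 , 0.01940364]), 'grip_force': 0.0, 'finger_gap': 0.09098422124041045} 0.0188
scene [[ 0.895 -0.333  0.297  0.26 ]
 [-0.446 -0.665  0.6   -0.583]
 [-0.002 -0.669 -0.743  0.969]] 597.5771376555089
side [[-0.92  -0.22   0.325  0.322]
 [-0.392  0.489 -0.779  0.778]
 [ 0.012 -0.844 -0.536  0.566]] 466.1081880061653
```

View pics/scene0.png

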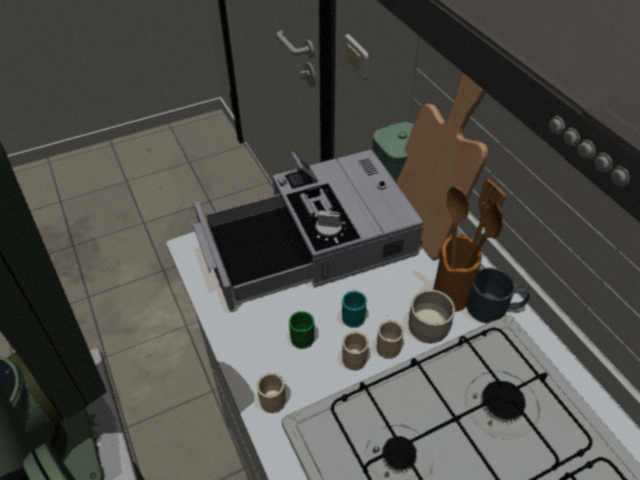

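View pics/side0.png

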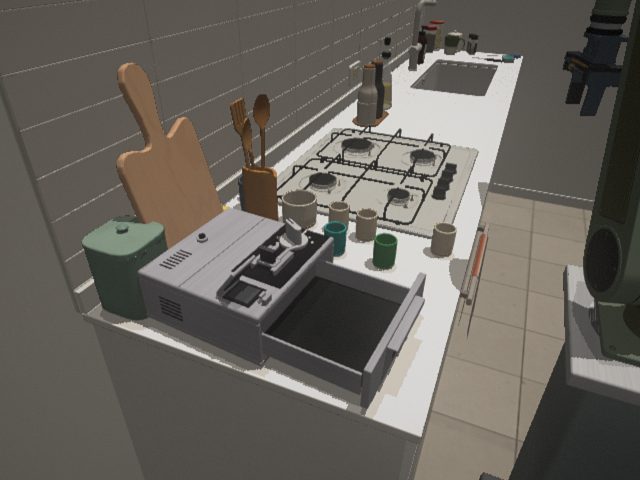

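The scene view shows three cream beakers, at (271,392), (355,350) and (390,338). The wide cup is at (431,316), and the look-alikes are green at (302,329) and turquoise at (354,309). The steriliser's drawer is open, with the lid up at (302,170) and the knob at (328,222). The side view shows the same three beakers.

```bash
python3 - <<'E'
from h import *
c=dict(np.load("scene0.npz")); w=cloud(c)
print("table z",[w[v,u].round(3) for u,v in [(330,375),(200,280)]])
for n,u,v in [("b1",271,392),("b2",355,350),("b3",390,338),("cup",431,316),("green",302,329),("turq",354,309)]:
    s=w[v-40:v+40,u-35:u+35].reshape(-1,3); p=ray(c,u,v-10,0.06)
    r=0.055 if n=="cup" else .036
    m=(abs(s[:,2]-.0615)<.006)&(np.hypot(*(s[:,:2]-p[:2]).T)<r); q=s[m]
    A=np.c_[2*q[:,:2],np.ones(len(q))]; x=np.linalg.lstsq(A,(q[:,:2]**2).sum(1),rcond=None)[0]
    print(n,len(q),x[:2].round(4),"r",np.sqrt(x[2]+x[0]**2+x[1]**2).round(4),"minmax",q.min(0).round(3),q.max(0).round(3))
# steriliser roof points
z=w[...,2]
roof=(abs(z-.105)<.004)&(w[...,0]>.3)&(w[...,0]<.85)&(w[...,1]>-.1)
q=w[roof][:,:2].astype(np.float32); print(len(q),cv2.minAreaRect(q))
lip=(abs(z-.085)<.006)&(w[...,0]<.5)&(w[...,0]>.1)&(w[...,1]>-.25)&(w[...,1]<.3)
q=w[lip][:,:2].astype(np.float32); print(len(q),cv2.minAreaRect(q))
cv2.imwrite("pics/kz.png",cv2.resize(c["color"][135:285,180:430,::-1],(800,480),interpolation=cv2.INTER_CUBIC))
E
```

```text
table z [array([ 0.513, -0.094, -0.001]), array([ 0.372,  0.224, -0.002])]
b1 228 [ 0.3984 -0.0973] r 0.0214 minmax [ 0.375 -0.121  0.056] [ 0.422 -0.073  0.065]
b2 197 [ 0.5662 -0.0875] r 0.0214 minmax [ 0.543 -0.111  0.056] [ 0.589 -0.063  0.064]
b3 197 [ 0.6347 -0.0947] r 0.0214 minmax [ 0.61  -0.118  0.056] [ 0.659 -0.07   0.064]
cup 495 [ 0.7337 -0.0848] r 0.0405 minmax [ 0.689 -0.128  0.056] [ 0.785 -0.042  0.067]
green 192 [ 0.4994 -0.0038] r 0.0214 minmax [ 0.476 -0.026  0.056] [0.524 0.02  0.065]
turq 169 [ 0.6088 -0.0049] r 0.0214 minmax [ 0.586 -0.029  0.056] [0.632 0.02  0.065]
8181 ((0.7102999687194824, 0.12968486547470093), (0.4207175374031067, 0.2730322778224945), 87.30626678466797)
832 ((0.402197927236557, 0.20639532804489136), (0.18863545358181, 0.028197094798088074), 85.19075012207031)
```

View pics/kz.png

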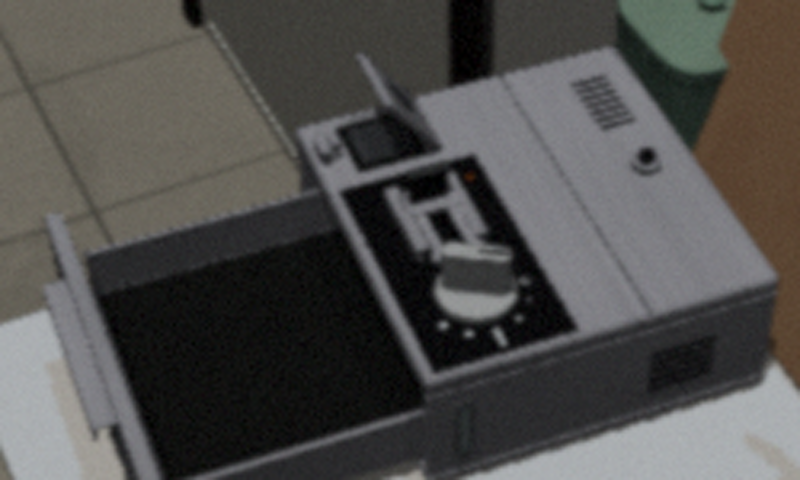

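The crop (scale 3.2, offset (180,135)) shows the roof's front-right corner at (430,382), rear-right at (775,285) and front-left at (302,132). The long mark is at (501,337), the skirt of the knob at (478,290) and the lid edge at (362,58). The pointer points roughly away from the robot.

```bash
python3 - <<'E'
from h import *
c=dict(np.load("scene0.npz")); w=cloud(c)
f=lambda a,b,h: ray(c,180+a/3.2,135+b/3.2,h)
FR,RR,FL=f(430,382,.105),f(775,283,.105),f(302,132,.105)
print("FR,RR,FL",FR.round(4),RR.round(4),FL.round(4), np.linalg.norm(RR-FR),np.linalg.norm(FL-FR))
a=RR-FR;b=FL-FR;print("yaw",np.degrees(np.arctan2(a[1],a[0])),np.degrees(np.arctan2(-b[0],b[1])))
# roof edges by robust fit: roof points, front edge min x per y bin
z=w[...,2]; m=(abs(z-.105)<.0035)&(w[...,0]<.75)&(w[...,1]>-.05)&(w[...,1]<.33)
q=w[m][:,:2]
E=np.array([[q[(abs(q[:,1]-y)<.004),0].min(),y] for y in np.arange(.06,.27,.01) if (abs(q[:,1]-y)<.004).any()]);print("front",E.round(3).tolist()); 
E=np.array([[x,q[(abs(q[:,0]-x)<.004),1].min()] for x in np.arange(.53,.75,.02)]);print("right",E.round(3).tolist())
print("mark",f(501,337,.107),"bar centre",f(478,250,.146),"bar tall pts")
m=(z>.138)&(z<.152)&(w[...,0]>.5)&(w[...,0]<.65)&(w[...,1]>.02)&(w[...,1]<.2)
q=w[m];print(len(q)); n,l,st,ce=cv2.connectedComponentsWithStats(m.astype(np.uint8))
for i in range(1,n):
    if st[i,4]>15:
        q=w[l==i];print(st[i],q.mean(0).round(4),cv2.minAreaRect(q[:,:2].astype(np.float32)))
m=(z>.11)&(w[...,0]>.5)&(w[...,0]<.68)&(w[...,1]>.19)&(w[...,1]<.33)
q=w[m];print("lid",len(q),np.percentile(q,[2,98],axis=0).round(3)); t=q[q[:,2]>np.percentile(q[:,2],90)];print(t.mean(0))
lip=(z>.079)&(z<.093)&(w[...,0]<.5)&(w[...,0]>.3)&(w[...,1]>0)&(w[...,1]<.33)
q=w[lip]; print("front wall/lip",len(q),np.percentile(q,[1,50,99],axis=0).round(3))
E
```

```text
FR,RR,FL [0.5752 0.0969 0.105 ] [0.8041 0.074  0.105 ] [0.5953 0.337  0.105 ] 0.2300491763126647 0.24092227780200579
yaw -5.709507291341808 -4.803895170130284
front [[0.717, 0.08], [0.583, 0.09], [0.572, 0.1], [0.574, 0.11], [0.573, 0.12], [0.576, 0.13], [0.577, 0.14], [0.577, 0.15], [0.577, 0.16], [0.579, 0.17], [0.58, 0.18], [0.582, 0.19], [0.584, 0.2], [0.583, 0.21], [0.582, 0.22], [0.584, 0.23], [0.584, 0.24], [0.587, 0.25], [0.586, 0.26]]Traceback (most recent call last):
  File "<stdin>", line 11, in <module>
    return umr_minimum(a, axis, None, out, keepdims, initial, where)
ValueError: zero-size array to reduction operation minimum which has no identity
```

```bash
python3 - <<'E'
from h import *
c=dict(np.load("scene0.npz")); w=cloud(c); z=w[...,2]
f=lambda a,b,h: ray(c,180+a/3.2,135+b/3.2,h)
m=(abs(z-.105)<.0035)&(w[...,0]<.82)&(w[...,1]>-.05)&(w[...,1]<.36)
q=w[m][:,:2]
E=np.array([[q[(abs(q[:,1]-y)<.004),0].min(),y] for y in np.arange(.11,.3,.01)]);pf=np.polyfit(E[:,1],E[:,0],1);print("front x=",pf,np.degrees(np.arctan(pf[0])))
E=np.array([[x,q[(abs(q[:,0]-x)<.004),1].min()] for x in np.arange(.6,.79,.01)]);pr=np.polyfit(E[:,0],E[:,1],1);print("right y=",pr,np.degrees(np.arctan(pr[0])))
print("mark",f(501,337,.107),"skirt",f(478,290,.114))
m=(z>.136)&(z<.154)&(w[...,0]>.5)&(w[...,0]<.7)&(w[...,1]>.02)&(w[...,1]<.25)
n,l,st,ce=cv2.connectedComponentsWithStats(m.astype(np.uint8))
for i in range(1,n):
    if st[i,4]>10:
        q=w[l==i];print(st[i],q.mean(0).round(4),cv2.minAreaRect(q[:,:2].astype(np.float32)))
m=(z>.111)&(w[...,0]>.5)&(w[...,0]<.74)&(w[...,1]>.23)&(w[...,1]<.36)
q=w[m];print("lid",len(q),np.percentile(q,[2,98],axis=0).round(3)); t=q[q[:,2]>np.percentile(q[:,2],90)];print(t.mean(0))
lip=(z>.079)&(z<.093)&(w[...,0]<.5)&(w[...,0]>.3)&(w[...,1]>0)&(w[...,1]<.36)
q=w[lip]; print("front wall/lip",len(q),np.percentile(q,[1,50,99],axis=0).round(3))
E
```

```text
front x= [0.08828568 0.56390726] 5.0453158208527356
right y= [-0.35573496  0.32162334] -19.582250941849647
mark [0.62891268 0.10860972 0.107     ] skirt [0.63119678 0.14423575 0.114     ]
[307 185  14   8  66] [0.6389 0.2288 0.1406] ((0.6392368078231812, 0.22897456586360931), (0.013292433694005013, 0.02702394127845764), 86.83496856689453)
[318 211  23   9 154] [0.6304 0.1458 0.1436] ((0.6311882734298706, 0.1464093178510666), (0.016187334433197975, 0.04312459006905556), 58.86537170410156)
lid 359 [[0.596 0.23  0.112]
 [0.671 0.329 0.162]]
[0.63617128 0.30392897 0.1610955 ]
front wall/lip 949 [[0.388 0.114 0.079]
 [0.406 0.227 0.084]
 [0.425 0.352 0.089]]
```

Request:
step_arm(rows="0 0 -2.8 0.025 0.05 0 72; 0 0 -2.8 0.025 0.05 0 72; 0 0 -2.8 0.025 0.05 0 72; 0 0 -2.8 0.025 0.05 0 72; 0 0 -2.8 0.025 0.05 0 72; 0 0 -2.8 0.025 0.05 0 72; 0 0 -2.8 0.025 0.05 0 72; 0 0 -2.8 0.025 0.05 0 72", newtons=10)

```text
clock: 1.1
ee_pos: [0.3713, -0.1473, 0.1783]
eef_rot: [0.999, -0.045, 0.0, 0.0]
contact_force: [0.6, -1.2, 0.1]
finger_gap: 0.0655
grip_force: 0.0
```

```bash
cat >> h.py <<'E'
def beakers(n="scene",zr=.0615):
    """cream tops: clusters of points at rim height; prints circle fits"""
    c=env.camera(n); w=cloud(c); hsv=cv2.cvtColor(c["color"],cv2.COLOR_RGB2HSV)
    m=(abs(w[...,2]-zr)<.006)&(w[...,0]>.3)&(w[...,0]<.85)&(w[...,1]>-.2)&(w[...,1]<.07+(zr>.07)*.3)
    m=cv2.morphologyEx(m.astype(np.uint8),cv2.MORPH_CLOSE,np.ones((5,5)))
    k,l,st,_=cv2.connectedComponentsWithStats(m)
    for i in range(1,k):
        if st[i,4]<60: continue
        s=(l==i)&(abs(w[...,2]-zr)<.006); q=w[s][:,:2]
        x=np.linalg.lstsq(np.c_[2*q,np.ones(len(q))],(q**2).sum(1),rcond=None)[0]
        print(n,len(q),x[:2].round(4),"r",np.sqrt(x[2]+x[0]**2+x[1]**2).round(4),"hsv",np.median(hsv[s],0))
    return c
E
python3 -c "
from h import *
for n in('scene','side'): beakers(n)"
```

```text
scene 721 [ 0.7616 -0.1056] r 0.0564 hsv [21. 41. 82.]
scene 169 [ 0.6088 -0.0049] r 0.0213 hsv [ 89. 178. 104.]
scene 196 [ 0.4994 -0.0038] r 0.0214 hsv [ 66. 162.  65.]
scene 191 [ 0.6347 -0.0946] r 0.0215 hsv [ 20.  48. 154.]
scene 200 [ 0.5661 -0.0876] r 0.0214 hsv [ 20.  48. 151.]
scene 83 [ 0.3985 -0.099 ] r 0.0201 hsv [ 20.  58. 104.]
side 458 [ 0.7611 -0.0623] r 0.0546 hsv [18. 45. 91.]
side 123 [ 0.6357 -0.0896] r 0.0215 hsv [ 18.  56. 134.]
side 126 [ 0.567  -0.0824] r 0.0215 hsv [ 18.   54.5 139.5]
side 139 [6.096e-01 2.000e-04] r 0.0216 hsv [ 87. 119. 104.]
side 150 [ 0.399  -0.0922] r 0.0214 hsv [ 17.   53.  109.5]
side 153 [0.5004 0.0016] r 0.0215 hsv [61. 80. 88.]
```

Request:
step_arm(rows="0 0 0 0.009 0.0175 -0.01 72; 0 0 0 0.009 0.0175 -0.01 72; 0 0 0 0.009 0.0175 -0.015 72; 0 0 0 0 0 -0.03 72; 0 0 0 0 0 -0.03 72; 0 0 0 0 0 -0.03 72; 0 0 0 0 0 -0.026 72; 0 0 0 0 0 0 40")

```text
clock: 2.2
ee_pos: [0.3959, -0.0968, 0.0259]
eef_rot: [0.999, -0.045, -0.003, -0.0]
contact_force: [-0.3, 0.1, 0.3]
finger_gap: 0.0584
grip_force: 0.0
```

Request:
step_arm(rows="0 0 0 0 0 0 30; 0 0 0 0 0 0 30; 0 0 0 0 0 0 30; 0 0 0 0 0 0.03 30; 0 0 0 0 0 0.04 30; 0 0 0 0 0 0.04 30; 0 0 0 0 0 0.03 30; 0 0 0 0 0 0 30")

```text
clock: 3.2
ee_pos: [0.3996, -0.097, 0.1698]
eef_rot: [0.999, -0.044, 0.003, 0.001]
contact_force: [-0.4, -0.9, -1.0]
finger_gap: 0.0272
grip_force: 0.0
```

```bash
python3 -c "
from h import *
for n in('scene','side'): c=beakers(n)
cv2.imwrite('pics/s1.png',c['color'][:,:,::-1])"
```

```text
scene 712 [ 0.7611 -0.1056] r 0.0562 hsv [21. 42. 82.]
scene 167 [ 0.6086 -0.0047] r 0.0213 hsv [ 89. 178. 102.]
scene 106 [ 0.4994 -0.0036] r 0.0216 hsv [ 65. 145.  52.]
scene 194 [ 0.6346 -0.0946] r 0.0214 hsv [ 21.  49. 151.]
scene 196 [ 0.566  -0.0877] r 0.0214 hsv [ 20.  48. 149.]
scene 225 [ 0.3983 -0.0973] r 0.0215 hsv [ 19.  55. 122.]
side 469 [ 0.7618 -0.0621] r 0.055 hsv [18. 45. 91.]
side 120 [ 0.6354 -0.0897] r 0.0213 hsv [ 18.  57. 137.]
side 122 [ 0.5669 -0.0823] r 0.0211 hsv [ 18.   54.5 143. ]
side 142 [6.095e-01 3.000e-04] r 0.0214 hsv [ 87. 119. 103.]
side 149 [ 0.399  -0.0921] r 0.0215 hsv [ 18.  54. 128.]
side 153 [0.5    0.0018] r 0.0214 hsv [60. 80. 75.]
```

View pics/s1.png

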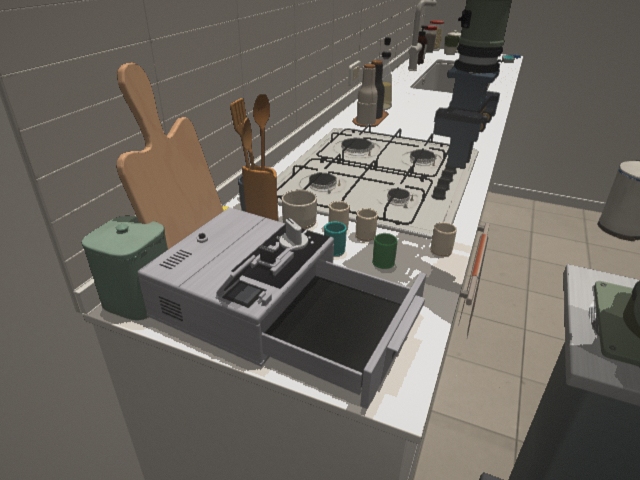

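The picture shows beaker 1 still standing untouched at (443,239), with the gripper raised above it. The lift started before the grip had built up, so I'll retry with more force and check the grip before lifting.

Request:
step_arm(rows="0 0 0 0 0 0 72; 0 0 0 0 0 0 72; 0 0 0 0 0.002 -0.03 72; 0 0 0 0 0 -0.03 72; 0 0 0 0 0 -0.03 72; 0 0 0 0 0 -0.03 72; 0 0 0 0 0 -0.025 72; 0 0 0 0 0 0 72", newtons=20)

```text
clock: 4.3
ee_pos: [0.396, -0.094, 0.0207]
eef_rot: [0.999, -0.045, -0.003, -0.001]
contact_force: [0.6, 0.4, -0.2]
finger_gap: 0.0655
grip_force: 0.0
```

Request:
step_arm(rows="0 0 0 0 0 0 40; 0 0 0 0 0 0 40; 0 0 0 0 0 0 40; 0 0 0 0 0 0 40; 0 0 0 0 0 0 40; 0 0 0 0 0 0 40; 0 0 0 0 0 0 40; 0 0 0 0 0 0 40")

```text
clock: 5.3
ee_pos: [0.4003, -0.0948, 0.0246]
eef_rot: [0.999, -0.045, 0.003, 0.0]
contact_force: [-0.6, 1.7, 12.9]
finger_gap: 0.036
grip_force: 7.8
```

```bash
python3 -c "
from h import *
c=env.camera('wrist');a=c['color'][:,:,::-1]
d=env.camera('side');b=d['color'][100:340,360:640,::-1]; print(c['tool_from_camera'].round(3))
for p in [(.4,-.095,.0),(.4,-.095,.0246),(.4,-.095,.062)]:
  q=d['camera_from_world']@[*p,1]; print(d['K'][0,0]*q[0]/q[2]+d['K'][0,2],d['K'][1,1]*q[1]/q[2]+d['K'][1,2])
cv2.imwrite('pics/w2.png',np.hstack([cv2.resize(a,(400,300)),cv2.resize(b,(400,300))]))"
```

```text
[[ 0.    -0.966 -0.257  0.072]
 [ 1.     0.     0.001 -0.   ]
 [-0.001 -0.257  0.966 -0.207]
 [ 0.     0.     0.     1.   ]]
440.2668305583073 250.6185066293666
442.0228519920189 241.10571909167987
444.78349828125477 226.15063875379502
```

View pics/w2.png

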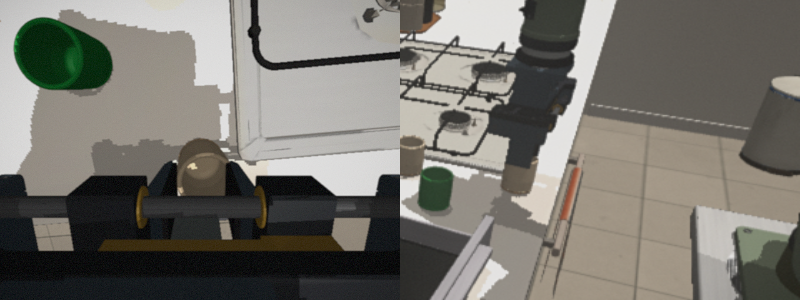

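```bash
python3 -c "
from h import *
a=cv2.imread('pics/w2.png')
c=env.camera('wrist');a=c['color'][:,:,::-1]
d=env.camera('scene');b=d['color'][330:450,200:360,::-1]; e=env.observe(); print(e['ee_pos'],e['finger_gap'],e['grip_force'],e['contact_force'])
cv2.imwrite('pics/w3.png',np.hstack([cv2.resize(a[180:400,180:480],(400,300)),cv2.resize(b,(400,300))]))"
```

```text
[ 0.40028058 -0.09482327  0.02458294] 0.03650790756685398 7.80637022974588 [-0.54999399  2.49142687 12.69633991]
```

View pics/w3.png

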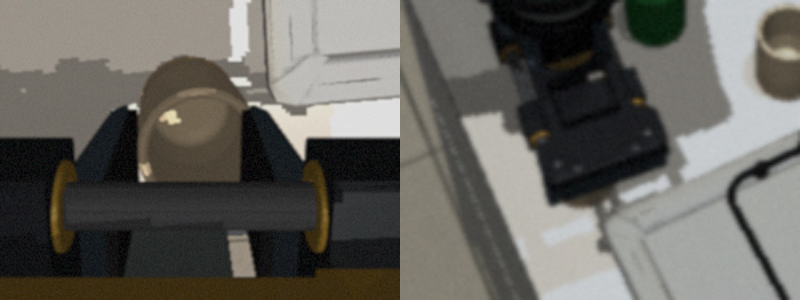

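The wrist crop shows the beaker standing upright between the fingers, spanning x 137–243, with no visible tilt. The gap and upward force look odd, so I'll measure from the wrist depth.

```bash
cat >> h.py <<'E'
from scipy.spatial.transform import Rotation as R
def wcloud():
    s=env.observe(); c=env.camera("wrist"); K=c["K"]; z=c["range_z"]; v,u=np.mgrid[0:480,0:640]
    p=np.stack([(u-K[0,2])/K[0,0]*z,(v-K[1,2])/K[1,1]*z,z],-1)
    T=c["tool_from_camera"]; t=p@T[:3,:3].T+T[:3,3]; t[z==0]=np.nan
    return c,t,t@R.from_quat(s["eef_rot"]).as_matrix().T+s["ee_pos"]
E
python3 -c "
from h import *
c,t,w=wcloud()
for u,v in [(270,240),(300,225),(320,225),(350,235),(300,250),(320,260),(330,290),(325,250),(274,270),(365,270),(285,290),(355,290),(400,350)]: print(u,v,c['color'][v,u],t[v,u].round(4),w[v,u].round(4))
"
```

```text
270 240 [116 111 104] [ 0.0089 -0.0325  0.0234] [ 0.4122 -0.0633  0.0013]
300 225 [140 133 124] [ 0.0185 -0.0136  0.0236] [ 0.4201 -0.083   0.0011]
320 225 [76 67 54] [ 0.0225 -0.001   0.0064] [ 0.4228 -0.0958  0.0183]
350 235 [87 79 66] [0.0133 0.0173 0.0188] [ 0.4121 -0.1133  0.0059]
300 250 [77 67 51] [ 0.0187 -0.0106 -0.031 ] [ 0.4197 -0.0859  0.0556]
320 260 [112 100  82] [-0.0024 -0.0011  0.0176] [ 0.3981 -0.0935  0.0069]
330 290 [83 73 62] [-0.0186  0.005   0.0084] [ 0.3814 -0.0982  0.0161]
325 250 [121 108  89] [ 0.0209  0.0015 -0.0381] [ 0.4208 -0.0981  0.0628]
274 270 [0 1 2] [ 0.0156 -0.0208 -0.0507] [ 0.4174 -0.0754  0.0754]
365 270 [14 16 21] [ 0.0156  0.0188 -0.0506] [ 0.4138 -0.1149  0.0753]
285 290 [102  92  72] [ 0.0019 -0.0174 -0.0404] [ 0.4035 -0.0777  0.0649]
355 290 [79 69 57] [-0.0112  0.0186 -0.0091] [ 0.3874 -0.1123  0.0336]
400 350 [24 24 28] [ 0.015   0.0215 -0.1138] [ 0.4127 -0.1174  0.1385]
```

Request:
step_arm(rows="0 0 0 0 0 0.02 40; 0 0 0 0 0 0.04 40; 0 0 0 0 0 0.05 40; 0 0 0 0 0 0.03 72; 0 0 0 0 0 0 72; 0 0 0 0 0 0 72; 0 0 0 0 0 0 72; 0 0 0 0 0 0 72")

```text
clock: 6.55
ee_pos: [0.3973, -0.0944, 0.1614]
eef_rot: [0.999, -0.045, -0.001, -0.0]
contact_force: [0.6, 0.3, -0.5]
finger_gap: 0.0658
grip_force: 0.0
```

```bash
python3 -c "
from h import *
s=env.observe();print(s['ee_pos'],s['finger_gap'],s['eef_rot'])
d=env.camera('side'); w=cloud(d)
m=(abs(w[...,0]-s['ee_pos'][0])<.08)&(abs(w[...,1]-s['ee_pos'][1])<.1)&(w[...,2]>.08)&(w[...,2]<.5)
q=w[m]; print(len(q)); 
for z in np.arange(.08,.3,.015):
  k=q[abs(q[:,2]-z)<.0075]
  if len(k): print(z.round(3),len(k),k.min(0).round(3),k.max(0).round(3))
cv2.imwrite('pics/s4.png',cv2.resize(d['color'][60:270,360:640,::-1],(800,600)))
c,t,_=wcloud(); k=t[(t[...,2]<.02)&(t[...,2]>-.12)]; 
for z in np.arange(-.12,.02,.01):
  j=k[abs(k[:,2]-z)<.005]
  if len(j): print('w',z.round(3),len(j),j.min(0).round(3),j.max(0).round(3))
"
```

```text
[ 0.39730593 -0.09438537  0.16141408] 0.06578317493781703 [ 9.99005262e-01 -4.45783958e-02 -1.10363661e-03 -1.85801227e-04]
7402
0.2 120 [ 0.376 -0.133  0.196] [ 0.417 -0.049  0.207]
0.215 198 [ 0.376 -0.132  0.208] [ 0.418 -0.047  0.222]
0.23 182 [ 0.376 -0.133  0.223] [ 0.418 -0.045  0.237]
0.245 158 [ 0.383 -0.056  0.238] [ 0.419 -0.044  0.252]
0.26 112 [ 0.383 -0.053  0.253] [ 0.418 -0.044  0.264]
0.275 198 [ 0.353 -0.168  0.274] [ 0.441 -0.008  0.282]
0.29 532 [ 0.352 -0.17   0.283] [ 0.442 -0.008  0.297]
w -0.12 2019 [ 0.    -0.081 -0.12 ] [ 0.038  0.08  -0.115]
w -0.11 1125 [-0.007 -0.075 -0.115] [ 0.036  0.075 -0.105]
w -0.1 909 [-0.015 -0.043 -0.105] [ 0.018  0.043 -0.095]
w -0.09 2407 [-0.018 -0.046 -0.095] [ 0.018  0.046 -0.085]
w -0.08 1344 [-0.017 -0.045 -0.085] [ 0.018  0.045 -0.075]
w -0.07 1025 [-0.017 -0.044 -0.075] [ 0.018  0.044 -0.065]
w -0.06 822 [-0.017 -0.043 -0.065] [ 0.018  0.043 -0.055]
w -0.05 750 [-0.006 -0.043 -0.055] [ 0.018  0.043 -0.045]
w -0.04 577 [-0.011 -0.041 -0.045] [ 0.017  0.041 -0.035]
w -0.03 1 [ 0.011 -0.033 -0.035] [ 0.011 -0.033 -0.035]
```

View pics/s4.png

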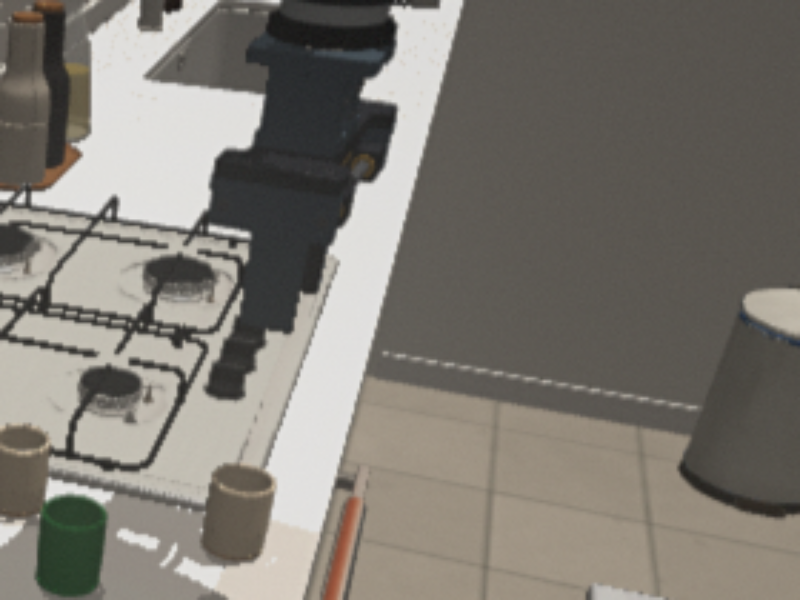

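The picture shows the fingertips well above the beaker. The true tips sit about 35 mm higher than the reported TCP (lowest finger points at z 0.196 against a reported 0.161), and the body height of 0.274 agrees. I'll correct for that offset from now on.

Request:
step_arm(rows="0 0 0 0.001 0 -0.03 72; 0 0 0 0 0 -0.03 72; 0 0 0 0 0 -0.03 72; 0 0 0 0 0 -0.03 72; 0 0 0 0 0 -0.03 72; 0 0 0 0 0 -0.02 72; 0 0 0 0 0 0 72; 0 0 0 0 0 0 72", newtons=15)

```text
clock: 7.65
ee_pos: [0.3996, -0.0947, -0.0071]
eef_rot: [0.999, -0.045, 0.001, 0.0]
contact_force: [-0.8, -0.8, -0.6]
finger_gap: 0.0659
grip_force: 0.0
```

Request:
step_arm(rows="0 0 0 0 0 0 40; 0 0 0 0 0 0 40; 0 0 0 0 0 0 40; 0 0 0 0 0 0 40; 0 0 0 0 0 0 40; 0 0 0 0 0 0 40; 0 0 0 0 0 0 40; 0 0 0 0 0 0 40")

```text
clock: 8.65
ee_pos: [0.3994, -0.0946, -0.0071]
eef_rot: [0.999, -0.045, 0.001, 0.0]
contact_force: [-0.1, 0.3, 6.3]
finger_gap: 0.046
grip_force: 15.0
```

Request:
step_arm(rows="0 0 0 0 0 0.02 40; 0 0 0 0 0 0.04 40; 0 0 0 0 0 0.05 40; 0 0 0 0 0.02 0.01 40; 0 0 0 0.01 0.04 0 40; 0 0 0 0.013 0.05 0 40; 0 0 0 0.013 0.05 0 40; 0 0 0 0.013 0.05 0 40")

```text
clock: 9.65
ee_pos: [0.4478, 0.117, 0.1121]
eef_rot: [0.999, -0.045, -0.0, 0.0]
contact_force: [0.8, 0.3, -0.6]
finger_gap: 0.046
grip_force: 15.0
```

Request:
step_arm(rows="0 0 0 0.013 0.05 0 40; 0 0 0 0.013 0.04 0 40; 0 0 0 0.0015 0.025 0 40; 0 0 0 0 0 0 40; 0 0 0 0 0 -0.025 40; 0 0 0 0 0 -0.025 40; 0 0 0 0 0 -0.02 40; 0 0 0 0 0 0 40")

```text
clock: 10.65
ee_pos: [0.4737, 0.2286, 0.0409]
eef_rot: [0.999, -0.045, -0.002, 0.001]
contact_force: [0.0, -0.0, 0.1]
finger_gap: 0.0459
grip_force: 15.0
```

Request:
step_arm(rows="0 0 0 0 0 -0.01 40; 0 0 0 0 0 -0.01 40; 0 0 0 0 0 -0.005 40; 0 0 0 0 0 -0.003 40; 0 0 0 0 0 0 40; 0 0 0 0 0 0 40; 0 0 0 0 0 0 65; 0 0 0 0 0 0 65")

```text
clock: 11.65
ee_pos: [0.4757, 0.2306, 0.0147]
eef_rot: [0.999, -0.045, 0.0, -0.0]
contact_force: [1.1, -0.1, -0.5]
finger_gap: 0.0592
grip_force: 0.0
```

Request:
step_arm(rows="0 0 0 0 0 0 65; 0 0 0 0 0 0.02 65; 0 0 0 0 0 0.04 65; 0 0 0 0 0 0.05 65; 0 0 0 0 -0.05 0.01 65; 0 0 0 0 -0.055 0 72; 0 0 0 0 -0.055 0 72; 0 0 0 0 -0.055 0 72")

```text
clock: 12.65
ee_pos: [0.4753, 0.0139, 0.1347]
eef_rot: [0.999, -0.044, 0.0, 0.0]
contact_force: [0.7, -0.1, -0.5]
finger_gap: 0.066
grip_force: 0.0
```

```bash
python3 -c "
from h import *
print(env.observe()['ee_pos'])
for n in('scene','side'): beakers(n); beakers(n,.082)"
```

```text
[0.47532956 0.01386136 0.13465148]
scene 724 [ 0.7614 -0.1054] r 0.056 hsv [21. 42. 76.]
scene 166 [ 0.6087 -0.0049] r 0.0213 hsv [ 89. 181.  94.]
scene 196 [ 0.4995 -0.0036] r 0.0214 hsv [ 65. 160.  48.]
scene 192 [ 0.6346 -0.0947] r 0.0214 hsv [ 20.  49. 142.]
scene 191 [ 0.5662 -0.0876] r 0.0214 hsv [ 20.  48. 142.]
scene 268 [0.6025 0.1434] r 0.2528 hsv [ 14. 112. 101.]
scene 912 [0.5063 0.2223] r 0.1178 hsv [120.  10. 140.]
scene 413 [ 0.6852 -0.0102] r 0.1186 hsv [120.  14.  53.]
scene 95 [0.4743 0.227 ] r 0.0213 hsv [ 20.  56. 112.]
scene 267 [ 0.8062 -0.0876] r 0.0375 hsv [ 15. 161.  57.]
side 459 [ 0.7616 -0.0618] r 0.0551 hsv [18. 45. 91.]
side 117 [ 0.6355 -0.0897] r 0.0215 hsv [ 18.  56. 138.]
side 124 [ 0.5667 -0.0827] r 0.0213 hsv [ 18.   55.  141.5]
side 144 [6.094e-01 3.000e-04] r 0.0216 hsv [ 87.  118.5 102.5]
side 146 [0.5001 0.0016] r 0.0215 hsv [60. 72. 81.]
side 155 [ 0.8092 -0.0433] r 0.0366 hsv [ 14. 121.  80.]
side 233 [0.9672 0.1375] r 0.1272 hsv [ 14. 100. 138.]
side 1694 [0.5103 0.24  ] r 0.1204 hsv [168.   7. 172.]
side 754 [0.7507 0.7766] r 0.4454 hsv [15.  8. 68.]
side 236 [0.4753 0.2325] r 0.0213 hsv [ 18.  59. 152.]
```

Request:
step_arm(rows="0 0 0 0.03 -0.035 0 72; 0 0 0 0.03 -0.035 0 72; 0 0 0 0.03 -0.03 0 72; 0 0 0 0 0 -0.035 72; 0 0 0 0 0 -0.035 72; 0 0 0 0 0 -0.035 72; 0 0 0 0 0 -0.035 72; 0 0 0 0 0 -0.003 72")

```text
clock: 13.85
ee_pos: [0.5636, -0.0824, -0.011]
eef_rot: [0.999, -0.044, -0.003, -0.0]
contact_force: [1.2, 0.1, 0.5]
finger_gap: 0.0657
grip_force: 0.0
```

Request:
step_arm(rows="0 0 0 0 0 0 72; 0 0 0 0 0 0 40; 0 0 0 0 0 0 40; 0 0 0 0 0 0 40; 0 0 0 0 0 0 40; 0 0 0 0 0 0 40; 0 0 0 0 0 0 40; 0 0 0 0 0 0 40")

```text
clock: 14.85
ee_pos: [0.5662, -0.0846, -0.0075]
eef_rot: [0.999, -0.045, 0.001, 0.0]
contact_force: [-0.3, 1.0, 6.1]
finger_gap: 0.0462
grip_force: 15.0
```

Request:
step_arm(rows="0 0 0 0 0 0.02 40; 0 0 0 0 0 0.04 40; 0 0 0 0 0 0.05 40; 0 0 0 -0.005 0.025 0.01 40; 0 0 0 -0.01 0.045 0 40; 0 0 0 -0.01 0.05 0 40; 0 0 0 -0.01 0.05 0 40; 0 0 0 -0.01 0.05 0 40")

```text
clock: 15.85
ee_pos: [0.5196, 0.1367, 0.1112]
eef_rot: [0.999, -0.045, -0.0, 0.0]
contact_force: [0.8, 0.2, -1.7]
finger_gap: 0.046
grip_force: 15.0
```

Request:
step_arm(rows="0 0 0 -0.003 0.033 0 40; 0 0 0 0 0 0 40; 0 0 0 0 0 -0.03 40; 0 0 0 0 0 -0.03 40; 0 0 0 0 0 -0.02 40; 0 0 0 0 0 -0.01 40; 0 0 0 0 0 -0.006 40; 0 0 0 0 0 0 40")

```text
clock: 16.85
ee_pos: [0.5176, 0.1682, 0.0155]
eef_rot: [0.999, -0.045, 0.0, 0.0]
contact_force: [0.7, 0.0, -1.0]
finger_gap: 0.0463
grip_force: 15.0
```

Request:
step_arm(rows="0 0 0 0 0 -0.002 40; 0 0 0 0 0 0 40; 0 0 0 0 0 0 62; 0 0 0 0 0 0 62; 0 0 0 0 0 0 62; 0 0 0 0 0 0.02 62; 0 0 0 0 0 0.04 62; 0 0 0 0 0 0.06 62")

```text
clock: 17.85
ee_pos: [0.5161, 0.1681, 0.1331]
eef_rot: [0.999, -0.045, -0.002, 0.001]
contact_force: [0.7, 1.3, -0.1]
finger_gap: 0.0565
grip_force: 0.0
```

Request:
step_arm(rows="0 0 0 0.01 -0.052 0 72; 0 0 0 0.02 -0.052 0 72; 0 0 0 0.029 -0.052 0 72; 0 0 0 0.029 -0.052 0 72; 0 0 0 0.029 -0.052 0 72; 0 0 0 0 0 0 72; 0 0 0 0 0 0 72; 0 0 0 0 0 0 72")

```text
clock: 18.85
ee_pos: [0.6338, -0.0901, 0.1335]
eef_rot: [0.999, -0.044, -0.0, -0.0]
contact_force: [0.1, 0.6, -0.1]
finger_gap: 0.0656
grip_force: 0.0
```

```bash
python3 -c "
from h import *
print(env.observe()['ee_pos'])
for n in('scene','side'): beakers(n); beakers(n,.082)" | grep 'r 0.02'
```

```text
scene 171 [ 0.6086 -0.0047] r 0.0214 hsv [ 89. 172.  46.]
scene 186 [ 0.4996 -0.0037] r 0.0213 hsv [ 65.  166.5  56. ]
scene 187 [ 0.6346 -0.0946] r 0.0214 hsv [ 19.  56. 119.]
scene 134 [0.4744 0.2268] r 0.0213 hsv [ 20.   55.  128.5]
scene 131 [0.5174 0.1643] r 0.0214 hsv [ 20.  53. 136.]
side 120 [ 0.6353 -0.0896] r 0.0213 hsv [ 17.5  56.5 119.5]
side 141 [6.094e-01 4.000e-04] r 0.0216 hsv [86. 95. 70.]
side 155 [0.5005 0.0018] r 0.0216 hsv [60. 72. 74.]
side 191 [0.5183 0.1702] r 0.0213 hsv [ 18.  59. 143.]
side 236 [0.4753 0.2324] r 0.0214 hsv [ 18.  60. 149.]
```

Both placed beakers are standing; the third hasn't moved.

Request:
step_arm(rows="0 0 0 0.001 -0.002 -0.03 72; 0 0 0 0 0 -0.035 72; 0 0 0 0 0 -0.035 72; 0 0 0 0 0 -0.03 72; 0 0 0 0 0 -0.012 72; 0 0 0 0 0 0 72; 0 0 0 0 0 0 40; 0 0 0 0 0 0 40")

```text
clock: 20.05
ee_pos: [0.6364, -0.0935, -0.0072]
eef_rot: [0.999, -0.045, 0.001, 0.0]
contact_force: [-1.1, 1.3, 1.8]
finger_gap: 0.0484
grip_force: 0.6
```

Request:
step_arm(rows="0 0 0 0 0 0 40; 0 0 0 0 0 0 40; 0 0 0 0 0 0 40; 0 0 0 0 0 0 40; 0 0 0 0 0 0.03 40; 0 0 0 0 0 0.04 40; 0 0 0 0 0 0.04 40; 0 0 0 0 0 0.01 40")

```text
clock: 21.05
ee_pos: [0.6368, -0.0939, 0.1139]
eef_rot: [0.999, -0.045, 0.002, 0.0]
contact_force: [-0.2, -0.3, -1.1]
finger_gap: 0.0458
grip_force: 15.0
```

Request:
step_arm(rows="0 0 0 -0.027 0.03 0 40; 0 0 0 -0.027 0.03 0 40; 0 0 0 -0.027 0.035 0 40; 0 0 0 -0.026 0.045 0 40; 0 0 0 0 0.05 0 40; 0 0 0 0 0.05 0 40; 0 0 0 0 0.05 0 40; 0 0 0 0 0.045 0 40")

```text
clock: 22.05
ee_pos: [0.5271, 0.2427, 0.1095]
eef_rot: [0.999, -0.044, -0.001, 0.001]
contact_force: [-0.5, -0.6, -0.9]
finger_gap: 0.0459
grip_force: 15.0
```

Request:
step_arm(rows="0 0 0 0 0.035 0 40; 0 0 0 0 0.007 0 40; 0 0 0 0 0 -0.03 40; 0 0 0 0 0 -0.03 40; 0 0 0 0 0 -0.02 40; 0 0 0 0 0 -0.01 40; 0 0 0 0 0 -0.006 40; 0 0 0 0 0 0 40")

```text
clock: 23.05
ee_pos: [0.5285, 0.2832, 0.0154]
eef_rot: [0.999, -0.045, -0.0, 0.0]
contact_force: [0.1, -0.1, -1.0]
finger_gap: 0.046
grip_force: 15.0
```

Request:
step_arm(rows="0 0 0 0 0 -0.002 40; 0 0 0 0 0 0 40; 0 0 0 0 0 0 62; 0 0 0 0 0 0 62; 0 0 0 0 0 0 62; 0 0 0 0 0 0.02 62; 0 0 0 0 0 0.04 62; 0 0 0 0 0 0.06 62")

```text
clock: 24.05
ee_pos: [0.5272, 0.2828, 0.133]
eef_rot: [0.999, -0.045, -0.002, 0.001]
contact_force: [0.5, 1.3, 0.0]
finger_gap: 0.0569
grip_force: 0.0
```

Request:
step_arm(rows="0 0 0 -0.046 -0.011 0.01 62; 0 0 0 -0.046 -0.011 0 40; 0 0 0 -0.046 -0.011 0 0; 0 0 0 -0.046 -0.0105 0 0; 0 0 0 0 0 0 0; 0 0 0 0 0 -0.03 0; 0 0 0 0 0 -0.04 0; 0 0 0 0 0 -0.02 0")

```text
clock: 25.05
ee_pos: [0.3448, 0.2399, 0.0519]
eef_rot: [0.999, -0.045, -0.0, 0.0]
contact_force: [0.1, -1.2, -0.0]
finger_gap: 0.0001
grip_force: 0.0
```

```bash
python3 -c "
from h import *
print(env.observe()['ee_pos'])
for n in('scene','side'):
  c=beakers(n,.082); w=cloud(c); z=w[...,2]
  q=w[(z>.066)&(z<.092)&(w[...,0]<.45)&(w[...,0]>.375)&(w[...,1]>.1)&(w[...,1]<.36)]
  ox=q[:,0]*.9961-q[:,1]*.0880; print('ownx hist',np.histogram(ox,bins=np.arange(.345,.41,.004))) 
  l=q[ox<np.percentile(ox,20)];print('lip y',np.percentile(l[:,1],[2,98]))
cv2.imwrite('pics/s5.png',c['color'][:,:,::-1])" | grep -v 'r 0.[1-9]'
```

```text
[0.34483447 0.23990059 0.05187056]
scene 259 [0.4815 0.2511] r 0.0335 hsv [ 20.  57. 105.]
scene 146 [0.5175 0.1646] r 0.0214 hsv [ 20.   54.5 115. ]
scene 47 [ 0.8244 -0.0322] r 0.0102 hsv [ 15. 174.  57.]
scene 250 [ 0.8037 -0.0896] r 0.0376 hsv [ 16. 159.  53.]
ownx hist (array([  0,   0,   0,   0,   0,  31, 105,  97,  96, 158, 204, 198, 157,
         0,   0,   0]), array([0.345, 0.349, 0.353, 0.357, 0.361, 0.365, 0.369, 0.373, 0.377,
       0.381, 0.385, 0.389, 0.393, 0.397, 0.401, 0.405, 0.409]))
lip y [0.1750948  0.29797533]
side 156 [ 0.809  -0.0434] r 0.0365 hsv [ 14. 120.  90.]
side 191 [0.5182 0.1702] r 0.0215 hsv [ 18.  56. 164.]
side 498 [0.4812 0.2585] r 0.0337 hsv [ 18.  59. 155.]
ownx hist (array([  0,   0,   0,   0,   0,  58, 143, 113, 112, 275, 265, 248, 237,
         4,   0,   0]), array([0.345, 0.349, 0.353, 0.357, 0.361, 0.365, 0.369, 0.373, 0.377,
       0.381, 0.385, 0.389, 0.393, 0.397, 0.401, 0.405, 0.409]))
lip y [0.22364973 0.30511549]
```

View pics/s5.png

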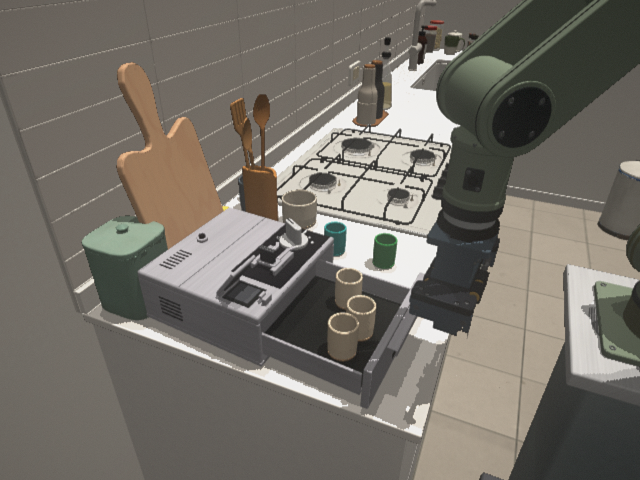

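The picture shows all three beakers standing in the drawer, at (348,288), (361,317) and (342,335). The shut gripper is in front of the lip.

Request:
step_arm(rows="0 0 0 0 0 -0.02 0; 0 0 0 0 0 -0.014 0; 0 0 0 0.01 -0.001 0 0; 0 0 0 0.01 -0.001 0 0; 0 0 0 0.005 0 0 0; 0 0 0 0.01 -0.001 0 0; 0 0 0 0.015 -0.0015 0 0; 0 0 0 0.015 -0.0015 0 0")

```text
clock: 26.15
ee_pos: [0.4105, 0.2341, 0.0195]
eef_rot: [0.999, -0.045, 0.0, -0.0]
contact_force: [-2.5, 1.7, 0.6]
finger_gap: 0.0004
grip_force: 1.1
```

Request:
step_arm(rows="0 0 0 0.015 -0.001 0 0; 0 0 0 0.015 -0.0015 0 0; 0 0 0 0.015 -0.001 0 0; 0 0 0 0.015 -0.0015 0 0; 0 0 0 0.015 -0.001 0 0; 0 0 0 0.01 -0.001 0 0; 0 0 0 0.005 0 0 0; 0 0 0 0.005 0 0 0")

```text
clock: 27.15
ee_pos: [0.5041, 0.2266, 0.0192]
eef_rot: [0.999, -0.044, -0.001, 0.0]
contact_force: [-1.3, -1.4, -0.2]
finger_gap: 0.0001
grip_force: 0.9
```

Request:
step_arm(rows="0 0 0 0.005 0 0 0; 0 0 0 0.005 -0.001 0 0; 0 0 0 0.004 0 0 0; 0 0 0 0.003 -0.001 0 0; 0 0 0 0.003 0 0 0; 0 0 0 0.003 0 0 0; 0 0 0 0.003 0 0 0; 0 0 0 0.002 0 0 0")

```text
clock: 28.15
ee_pos: [0.5326, 0.2248, 0.0194]
eef_rot: [0.999, -0.045, 0.0, 0.0]
contact_force: [-1.7, -0.4, 0.1]
finger_gap: 0.0004
grip_force: 0.8
```

Request:
step_arm(rows="0 0 0 0.002 0 0 0; 0 0 0 0.002 0 0 0; 0 0 0 0.002 0 0 0; 0 0 0 0.002 0 0 0; 0 0 0 0.001 0 0 0; 0 0 0 0.001 0 0 0; 0 0 0 0 0 0 0; 0 0 0 0 0 0 0")

```text
clock: 29.15
ee_pos: [0.538, 0.2249, 0.0194]
eef_rot: [0.999, -0.045, -0.004, 0.001]
contact_force: [-12.6, 0.1, 7.6]
finger_gap: 0.0008
grip_force: 5.8
```

Request:
step_arm(rows="0 0 0 -0.02 0 0 0; 0 0 0 -0.03 0 0 0; 0 0 0 -0.03 0 0.04 0; 0 0 0 -0.03 0 0.05 0; 0 0 0 -0.03 0 0.06 0; 0 0 0 0 0 0.03 0; 0 0 0 0 0 0 0; 0 0 0 0 0 0 0")

```text
clock: 30.15
ee_pos: [0.4044, 0.2249, 0.1945]
eef_rot: [0.999, -0.045, -0.0, 0.0]
contact_force: [0.7, 0.8, -0.4]
finger_gap: 0.0006
grip_force: 0.0
```

```bash
python3 -c "
from h import *
s=env.observe();print(s['ee_pos'],s['contact_force'])
M=np.array([[.9961,-.088],[.088,.9961]])
for n in('scene','side'):
  c=env.camera(n); w=cloud(c); z=w[...,2]; o=w[...,:2]@M.T; o=np.dstack([o,z])
  q=o[(z>.12)&(z<.2)&(w[...,0]>.58)&(w[...,0]<.72)&(w[...,1]>.26)&(w[...,1]<.37)]
  t=q[q[:,2]>np.percentile(q[:,2],85)]
  print(n,'lid own: min,max',np.percentile(q,[3,97],axis=0).round(3).tolist(),'edge',t.mean(0).round(4))
  q=q[q[:,1]<10]; print('fit slope',np.polyfit(q[:,0],q[:,2],1))
  m=(z>.137)&(z<.153)&(w[...,0]>.56)&(w[...,0]<.72)&(w[...,1]>.1)&(w[...,1]<.25)
  k,l,st,_=cv2.connectedComponentsWithStats(m.astype(np.uint8))
  for i in range(1,k):
    if st[i,4]>10: q=w[l==i];print('knob/tab',st[i,4],q.mean(0).round(4),cv2.minAreaRect(q[:,:2].astype(np.float32)))
  q=o[(z>.066)&(z<.092)&(w[...,0]>.4)&(w[...,0]<.6)&(w[...,1]>.1)&(w[...,1]<.36)]
  print('lip ownx',np.percentile(q[:,0],[2,50,98]).round(4))
  q=o[(abs(z-.105)<.003)&(w[...,0]>.55)&(w[...,0]<.62)&(w[...,1]>.12)&(w[...,1]<.3)];print('roof front',np.percentile(q[:,0],1).round(4))
"

```

```text
[0.40440292 0.22487914 0.19447708] [ 0.72466561  0.79889589 -0.44973766]
scene lid own: min,max [[0.605, 0.331, 0.122], [0.637, 0.386, 0.162]] edge [0.6072 0.3557 0.1613]
fit slope [-0.93151725  0.72122091]
knob/tab 62 [0.6382 0.2287 0.1413] ((0.6387556791305542, 0.22859272360801697), (0.014736458659172058, 0.028050897642970085), 86.50315856933594)
knob/tab 154 [0.6302 0.1461 0.1435] ((0.6317119598388672, 0.1472994089126587), (0.018343277275562286, 0.04253998026251793), 54.76603317260742)
lip ownx [0.5329 0.5495 0.5611]
roof front 0.561
side lid own: min,max [[0.605, 0.339, 0.122], [0.632, 0.392, 0.161]] edge [0.6073 0.3654 0.1611]
fit slope [-1.29939426  0.94508681]
knob/tab 148 [0.6299 0.1547 0.1437] ((0.6313078999519348, 0.15173764526844025), (0.013141987845301628, 0.04347987473011017), 56.26377868652344)
knob/tab 94 [0.6387 0.235  0.1413] ((0.6396569609642029, 0.2340695559978485), (0.011906408704817295, 0.027892665937542915), 81.38784790039062)
lip ownx [0.5332 0.5496 0.5643]
roof front 0.5616
```

Request:
step_arm(rows="0 0 0 0.039 0.014 0 0; 0 0 0 0.039 0.014 0 0; 0 0 0 0.039 0.014 0 0; 0 0 0 0.039 0.014 0 0; 0 0 0 0.039 0.014 0 0; 0 0 0 0.04 0.012 0 0; 0 0 0 0 0 -0.03 0; 0 0 0 0 0 -0.02 0")

```text
clock: 31.25
ee_pos: [0.6391, 0.3064, 0.1411]
eef_rot: [0.999, -0.045, -0.002, 0.001]
contact_force: [0.3, -0.1, -0.0]
finger_gap: 0.0008
grip_force: 0.0
```

Request:
step_arm(rows="0 0 0 0 0 -0.01 0; 0 0 0 0 0 -0.01 0; 0 0 0 0 0 -0.01 0; 0 0 0 0 0 -0.01 0; 0 0 0 0 0 -0.008 0; 0 0 0 0 0 -0.006 0; 0 0 0 0 0 -0.004 0; 0 0 0 0 0 -0.003 0")

```text
clock: 32.25
ee_pos: [0.6394, 0.3069, 0.0849]
eef_rot: [0.999, -0.045, -0.0, 0.0]
contact_force: [-3.9, -0.9, 8.7]
finger_gap: 0.0004
grip_force: 4.1
```

Request:
step_arm(rows="0 0 0 0 0 -0.002 0; 0 0 0 0 0 -0.002 0; 0 0 0 0 0 -0.002 0; 0 0 0 0 0 -0.001 0; 0 0 0 0 0 0 0; 0 0 0 0 0 0 0; 0 0 0 0 0 0 0; 0 0 0 0 0 0 0")

```text
clock: 33.25
ee_pos: [0.6397, 0.3071, 0.0786]
eef_rot: [0.999, -0.045, 0.0, -0.0]
contact_force: [-2.9, -1.3, 6.9]
finger_gap: 0.0005
grip_force: 3.6
```

Request:
step_arm(rows="0 0 0 0 0 0.02 0; 0 0 0 0 0 0.04 0; 0 0 0 0 0 0.05 0; 0 0 9.5 -0.03 -0.02 0 0; 0 0 9.5 -0.03 -0.02 0 0; 0 0 9.5 -0.03 -0.02 0 0; 0 0 9.5 -0.03 -0.02 0 0; 0 0 9.5 -0.03 -0.02 0 0")

```text
clock: 34.25
ee_pos: [0.4889, 0.2063, 0.187]
eef_rot: [0.931, 0.364, 0.0, 0.0]
contact_force: [-0.1, 0.1, 0.2]
finger_gap: 0.0009
grip_force: 0.0
```

Request:
step_arm(rows="0 0 9.5 0 -0.02 0 0; 0 0 9.5 0 -0.02 0 0; 0 0 9.5 0 -0.018 0 0; 0 0 9.5 0 0 0 50; 0 0 9.5 0 0 0 50; 0 0 9.5 0 0 0 50; 0 0 9.5 0 0 0 50; 0 0 9.5 0 0 0 50")

```text
clock: 35.25
ee_pos: [0.4899, 0.1489, 0.187]
eef_rot: [0.51, 0.86, 0.0, 0.0]
contact_force: [-0.7, -0.3, -0.8]
finger_gap: 0.045
grip_force: 0.0
```

```bash
python3 -c "
from h import *
s=env.observe();print(s['ee_pos'],s['eef_rot'],s['qpos'].round(2))
M=np.array([[.9961,-.088],[.088,.9961]])
c=env.camera('side'); w=cloud(c); z=w[...,2]
q=w[(w[...,0]>.6)&(w[...,0]<.7)&(w[...,1]>.285)&(w[...,1]<.325)&(z>.09)]; print('lid z',np.percentile(q[:,2],[5,50,95]))
b=c['color'][170:380,130:440,::-1]
d=env.camera('scene')['color'][130:290,190:400,::-1]
cv2.imwrite('pics/s6.png',np.hstack([cv2.resize(b,(400,300)),cv2.resize(d,(400,300))]))"
```

```text
[0.48987466 0.14886373 0.18697247] [5.09793157e-01 8.60296946e-01 1.04745227e-04 3.01304603e-04] [ 0.27  0.21  1.69 -0.    1.24 -0.23]
lid z [0.10424335 0.11354008 0.11570263]
```

View pics/s6.png

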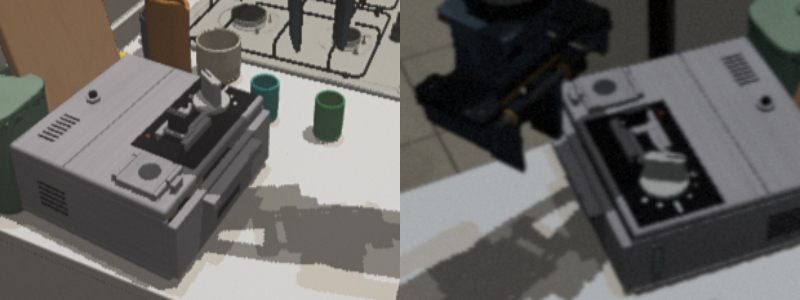

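The picture shows the lid flat at (150,172), the drawer shut, and the knob bar at (665,165) in the right half, still short of the mark.

Request:
step_arm(rows="0 0 9.3 0.04 0 0 45; 0 0 9.3 0.04 0 0 45; 0 0 9.2 0.04 0 0 45; 0 0 0 0.0215 0 0 45; 0 0 0 0 0 -0.02 45; 0 0 0 0 0 -0.02 45; 0 0 0 0 0 0 45; 0 0 0 0 0 0 45", newtons=15)

```text
clock: 36.35
ee_pos: [0.6315, 0.149, 0.148]
eef_rot: [0.291, 0.957, 0.0, 0.001]
contact_force: [-0.6, 1.2, 0.8]
finger_gap: 0.0414
grip_force: 0.0
```

```bash
python3 -c "
from h import *
c,t,w=wcloud(); s=env.observe(); print(s['ee_pos'],s['eef_rot'])
o=s['ee_pos']
m=(w[...,2]>.133-.0)&(w[...,2]<.156)&(np.hypot(w[...,0]-.6315,w[...,1]-.149)<.035)
q=w[m];print(len(q),q.mean(0) if len(q) else 0, cv2.minAreaRect(q[:,:2].astype(np.float32)) if len(q)>4 else 0)
cv2.imwrite('pics/w7.png',c['color'][:,:,::-1])"
```

```text
[0.63167933 0.14913046 0.14833864] [2.91214789e-01 9.56657132e-01 5.13127507e-04 9.02928684e-04]
1456 [0.63058591 0.15143737 0.14614797] ((0.6321976780891418, 0.15054233372211456), (0.011700797826051712, 0.043847084045410156), 56.157920837402344)
```

View pics/w7.png

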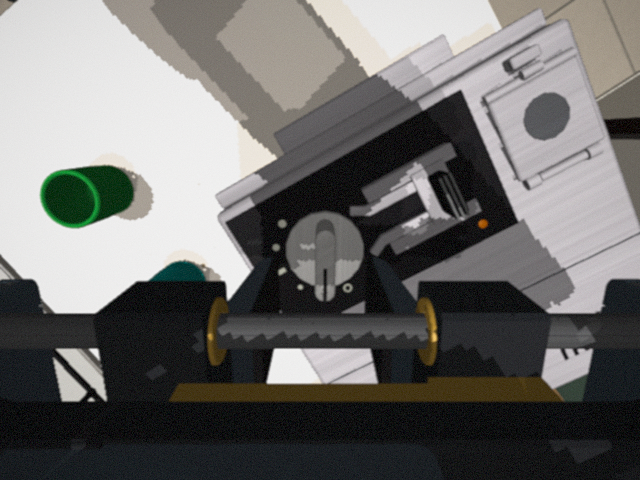

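The picture shows the knob centred between the fingers at (325,250), with its bar vertical and the black pointer at the bottom. The long mark is at (283,270), and the drawer and lid are shut.

Request:
step_arm(rows="0 0 0 0 0.0015 -0.02 45; 0 0 0 0 0 -0.02 45; 0 0 0 0 0 -0.015 45; 0 0 0 0 0 -0.003 45; 0 0 0 0 0 0 10; 0 0 0 0 0 0 5; 0 0 0 0 0 0 5; 0 0 0 0 0 0 5")

```text
clock: 37.4
ee_pos: [0.6317, 0.1511, 0.09]
eef_rot: [0.291, 0.957, 0.001, 0.001]
contact_force: [1.8, 1.6, 1.0]
finger_gap: 0.012
grip_force: 15.0
```

Request:
step_arm(rows="0 0 0 0 0 0 5; 0 0 0 0 0 0 5; 0 0 0 0 0 0 5; 0 0 0 0 0 0 5; 0 0 0 0 0 0 5; 0 0 0 0 0 0 5; 0 0 -5 0 0 0 5; 0 0 -5 0 0 0 5")

```text
clock: 38.4
ee_pos: [0.6319, 0.1513, 0.0899]
eef_rot: [0.374, 0.927, 0.001, 0.001]
contact_force: [2.1, 5.3, 5.2]
finger_gap: 0.0122
grip_force: 15.0
```

Request:
step_arm(rows="0 0 -6.5 0 0 0 5; 0 0 -6.5 0 0 0 5; 0 0 -6.5 0 0 0 5; 0 0 -6.5 0 0 0 5; 0 0 -6.5 0 0 0 5; 0 0 -6.5 0 0 0 5; 0 0 -6.5 0 0 0 5; 0 0 -5.7 0 0 0 5")

```text
clock: 39.4
ee_pos: [0.6332, 0.1518, 0.09]
eef_rot: [0.738, 0.674, 0.003, 0.001]
contact_force: [4.8, 4.4, 3.5]
finger_gap: 0.0119
grip_force: 15.0
```

Request:
step_arm(rows="0 0 0 0 0 0 5; 0 0 0 0 0 0 5; 0 0 0 0 0 0 45; 0 0 0 0 0 0 45; 0 0 0 0 0 0 45; 0 0 0 0 0 0.02 45; 0 0 0 0 0 0.03 45; 0 0 0 0 0 0.015 45")

```text
clock: 40.4
ee_pos: [0.6313, 0.1503, 0.1557]
eef_rot: [0.737, 0.675, 0.001, 0.001]
contact_force: [0.9, 0.6, -0.3]
finger_gap: 0.041
grip_force: 0.0
```

```bash
python3 -c "
from h import *
c,t,w=wcloud(); s=env.observe(); print(s['ee_pos'],s['eef_rot'])
for lo,hi,x,y,r in [(.133,.156,.632,.150,.035),(.133,.15,.6395,.2315,.03)]:
  m=(w[...,2]>lo)&(w[...,2]<hi)&(np.hypot(w[...,0]-x,w[...,1]-y)<r)
  q=w[m];print(len(q),q.mean(0) if len(q) else 0, cv2.minAreaRect(q[:,:2].astype(np.float32)) if len(q)>4 else 0)
d=env.camera('scene'); cv2.imwrite('pics/w8.png',np.hstack([cv2.resize(c['color'],(400,300)),cv2.resize(d['color'][130:290,190:400],(400,300))])[:,:,::-1])"
```

```text
[0.63218128 0.15050748 0.1573359 ] [0.7373671  0.67548868 0.00183069 0.00120564]
1367 [0.63261801 0.15222322 0.14621035] ((0.6325992941856384, 0.15074753761291504), (0.04337042570114136, 0.011632919311523438), 84.96185302734375)
884 [0.63932341 0.23262413 0.14272129] ((0.6392812728881836, 0.23265886306762695), (0.009627561084926128, 0.0264950692653656), 84.96746826171875)
```

View pics/w8.png

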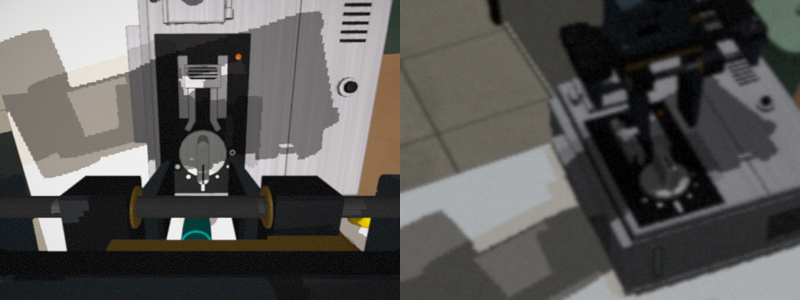

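The left half shows the bar vertical at (203,160), pointing at the long mark (203,185), and the lock fork drawn back at (203,75). The bar measures 84.96°, in line with the steriliser's own y axis. Next is the lock.

Request:
step_arm(rows="0 0 0 0.003 0.03 0.01 20; 0 0 0 0.003 0.03 0 0; 0 0 0 0.003 0.035 0 0; 0 0 0 0.002 0.03 0 0; 0 0 0 0 0 0 0; 0 0 0 0 0 -0.03 0; 0 0 0 0 0 -0.03 0; 0 0 0 0 0 -0.013 0")

```text
clock: 41.5
ee_pos: [0.6404, 0.2736, 0.0885]
eef_rot: [0.738, 0.675, -0.002, -0.001]
contact_force: [-0.5, 0.2, -0.2]
finger_gap: 0.0004
grip_force: 0.0
```

Request:
step_arm(rows="0 0 0 -0.001 -0.01 0 0; 0 0 0 -0.001 -0.01 0 0; 0 0 0 -0.001 -0.008 0 0; 0 0 0 -0.001 -0.008 0 0; 0 0 0 -0.001 -0.008 0 0; 0 0 0 0 -0.006 0 0; 0 0 0 0 -0.004 0 0; 0 0 0 0 0 0 0")

```text
clock: 42.5
ee_pos: [0.6367, 0.2209, 0.091]
eef_rot: [0.737, 0.675, -0.001, 0.0]
contact_force: [0.3, 0.4, -0.4]
finger_gap: 0.0005
grip_force: 0.0
```

Request:
step_arm(rows="0 0 0 0 -0.003 0 0; 0 0 0 0 -0.003 0 0; 0 0 0 -0.001 -0.003 0 0; 0 0 0 0 -0.002 0 0; 0 0 0 0 -0.002 0 0; 0 0 0 0 -0.001 0 0; 0 0 0 0 -0.001 0 0; 0 0 0 0 -0.001 0 0")

```text
clock: 43.5
ee_pos: [0.6365, 0.2136, 0.0914]
eef_rot: [0.738, 0.675, 0.006, -0.004]
contact_force: [0.9, 20.7, -3.4]
finger_gap: 0.0007
grip_force: 10.3
```

Request:
step_arm(rows="0 0 0 0 0.01 0 0; 0 0 0 0 0.015 0 0; 0 0 0 0 0.01 0 0; 0 0 0 0 0 0.03 0; 0 0 0 0 0 0.05 0; 0 0 0 -0.03 -0.05 0.03 0; 0 0 0 -0.03 -0.05 0 0; 0 0 0 0 0 0 0")

```text
clock: 44.5
ee_pos: [0.5754, 0.1399, 0.2009]
eef_rot: [0.738, 0.674, -0.001, 0.0]
contact_force: [1.5, 1.2, 0.6]
finger_gap: 0.0005
grip_force: 0.0
```

```bash
python3 -c "
from h import *
c,t,w=wcloud(); s=env.observe(); print(s['ee_pos'],s['contact_force'])
for lo,hi,y0,y1 in [(.1447,.153,.12,.181),(.139,.1438,.178,.25)]:
  m=(w[...,2]>lo)&(w[...,2]<hi)&(abs(w[...,0]-.635)<.03)&(w[...,1]>y0)&(w[...,1]<y1)
  q=w[m];print(len(q),q.mean(0) if len(q) else 0, cv2.minAreaRect(q[:,:2].astype(np.float32)) if len(q)>4 else 0)
d=env.camera('side'); cv2.imwrite('pics/w9.png',np.hstack([cv2.resize(c['color'],(400,300)),cv2.resize(d['color'][170:380,130:410],(400,300))])[:,:,::-1])"
```

```text
[0.57684613 0.14165453 0.20062068] [-0.46475303  0.85380641 -0.0129787 ]
962 [0.63207805 0.15108054 0.14664335] ((0.6321395039558411, 0.15057018399238586), (0.04314572736620903, 0.012288211844861507), 84.80034637451172)
474 [0.63499459 0.19149352 0.14244789] ((0.6356230974197388, 0.19125142693519592), (0.009637621231377125, 0.02675892598927021), 84.83528900146484)
```

View pics/w9.png

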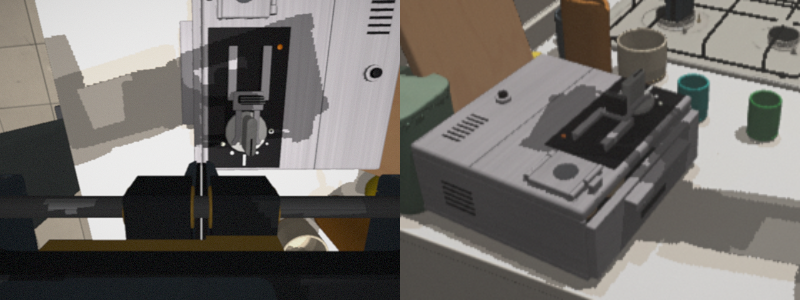

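The picture shows the fork home round the knob: the tab is 40.8 mm from the axis (41 mm means home) and the bar is at 84.8°. The lid and drawer are shut, the wide cup stands where it was, and the hand is clear.

```bash
python3 -c "
from h import *
print(env.finish_job())"
```

```text
the job is handed in; nothing more can be done
None
```

The job is handed in, with no verdict returned: by the last camera check the three beakers are in the shut drawer, the lid is snapped shut, the knob points at the long mark, the lock fork is home, and the wide cup was never touched.

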